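# Snap the hub cap back on the salad spinner

### The job

The salad spinner has been put together again after washing, and only the snap cap that keeps its crank on the axle is still off. First turn the crank clockwise (seen from above) through at least one full turn to make sure that the basket runs freely, then press the cap, open side down, onto the stud in the middle of the crank until it clicks, and keep pressing past the click until its rim sits flat on the crank's hub. Finish while still gripping the cap and pressing it down firmly: do not let go; leave the fruit, the vegetables and the salt mill where they are.

Things in the scene. Friction and masses are not known exactly. Their poses are not given: they have to be found in the camera images.
- spinner: salad spinner standing fast on its rubber foot: clear plastic bowl, white basket inside, white lid 229 mm across, its top 138 mm (edge) to 157 mm (middle) above the worktop. Origin on its axis at the underside; z up. Tall utensils in a crock stand behind it to the left, as seen from the robot: keep the arm to the front of them.
- crank (a joint): angle of the spinner's crank, rad: 0 at the start, grows as the crank turns clockwise seen from above (2 pi = one full turn); it turns endlessly with light friction (about 1 N at the grip) and stays where it is left
- grip_mid (a point): middle of the crank's upright grip: grey, waisted, 23 to 25 mm thick, 36 mm tall, from the hub's level (172 mm above the worktop) up to 208 mm; this point is 190 mm up and 78 mm from the crank's axis, moves with the crank, and the grip spins freely on its own pin
- hub_face (a point): centre of the flat top of the crank's hub (48 mm across, 172 mm above the worktop), on the crank's vertical axis. From it rises the bare steel stud: 18 to 20 mm thick, 20 mm tall, its tip tapered to 8 mm, with four sprung balls round it (27 mm across them), 10 mm above this face. z up.
- snap_cap: loose ribbed grey cap, 40 mm across, 32 mm tall, about 40 g, standing open side down; origin at the centre of its open rim, z to its closed top. A lip inside the rim, 22 mm clear, snaps over the stud's balls: it meets them with the rim 12 mm above the hub, takes about 8 N, clicks past them at 7 mm, is drawn down (up to 10 N), then loose for the last 1.5 mm; home when the rim meets the hub.
- lemon: lemon lying on the worktop, 83 x 58 x 58 mm, bystander; origin under its middle
- tomato: tomato on the worktop, 74 mm across, 69 mm tall, bystander; origin under its middle
- onion: red onion on the worktop, 78 mm across, 84 mm tall, bystander; origin under its middle
- salt: small glass salt mill with a grey top, 44 mm across, 90 mm tall, bystander; origin under its middle

How it is judged:
On the way, in this order (a step that is already met when the one before it is completed fails the run):
1. the crank has been turned clockwise through one full turn (value of joint crank above 6.1 rad), for 0.1 s.
2. the cap has been pressed over the detents of the stud, down to the hub (z of snap_cap in the frame of hub_face below 0.0015 m and horizontal distance between snap_cap and hub_face below 0.004 m), for 0.1 s.
At the end, for the whole second after the job is handed in: The cap sits on the stud with its rim within 1.5 mm of the hub's face, within 4 mm of its middle and within 6 degrees of flat, at rest, while the fingers still hold it and press it on the hub with more than 4 N (all of step 2 and z of snap_cap in the frame of hub_face above -0.003 m and angle between the z axis of snap_cap and the z axis of hub_face, either way round below 0.1 rad and angle between snap_cap's own z axis and vertical below 0.5 rad and contact force between snap_cap and spinner above 4 N and contact force between the fingers and snap_cap above 4 N and linear speed of snap_cap below 0.02 m/s); the arm keeps its last pose, push and grip.
It fails at once if a bystander (lemon, tomato, onion, salt mill) is moved by more than 30 mm (distance of any of lemon, tomato, onion, salt from where it was at the start of the episode above 0.03 m).
It also fails if it takes over 58 s, if anything falls off the work surface, if the arm or the gripper's body presses on something with over 40 N, if the wrist force passes 120 N, or if a joint passes its speed limit or range.

### The arm

A 7-joint arm with a two-finger parallel gripper is mounted at the origin on a cart in front of the work surface, level with it; the furniture and walls round the work are solid. World frame = base frame: x ahead of the robot, y to its left, z up, the work surface at z = 0. Lengths are in m, angles in rad, forces in N, time in s.
With the tool pointing down it reaches from about 0.4 to 0.85 m from the base axis. Payload 4.5 kg.
Tool frame: the origin (TCP) lies midway between the tips of the shut fingers; the grasp point (between the pads) lies 19 mm behind it; z points along the fingers, y is the line along which they close (so a half turn about z gives the same grasp; the last joint's range is limited). The gripper opens to 85 mm and grips with 20 to 120 N. Pads are 22 mm wide; open, the fingers measure 114 mm over their backs; the gripper's body (76 mm by 85 mm) begins 54 mm behind the grasp point. The pads swing forward as they close: fully open they stand 13 mm farther back than shut.
Start: joints at [-1.286, 0.689, -0.195, 1.565, 0.157, 0.902, -0.215], TCP at [0.155, 0.605, 0.231] pointing down, gripper open.
Joint ranges: [-3.01, 3.01], [-0.46, 2.08], [-1.47, 1.51], [0.13, 2.56], [-1, 4.14], [0.04, 2.09], [-2.66, 2.66]. Speed limits (rad/s): [2.57, 2.57, 3.14, 3.14, 3.14, 3.14, 3.14].

### API

Orientations are given as a rotation vector (axis times angle).
In Python, from rig import arm, viewer, telemetry, workorder gives the robot as it stands (arm), with the cameras (viewer), the readings (telemetry) and the job (workorder).
- The arm moves only by the tool advance, called after ">>>" in YAML: its name, and indented under it one key for each argument. Schema: {"type":"object","properties":{"moves":{"type":"array","items":{"type":"array","items":{"type":"number"},"minItems":6,"maxItems":6},"minItems":1,"maxItems":8},"aperture":{"type":"number"},"clamp_n":{"type":"number"},"only":{"type":"string"},"quiet":{"type":"boolean"},"lines":{"type":"string"}},"required":["moves"],"additionalProperties":false}. moves is a list of rows, 1 to 8 of them, each of 6 numbers: dx, dy, dz in a scale on which 1.0 is 0.6 m, then a rotation vector rx, ry, rz in a scale on which 1.0 is 2 pi rad; each row is the pose to reach, as a shift and turn from the pose commanded when the call began, along the tool's axes at that moment; what a row does not reach only later rows make up. A row lasts 1/10 s, in which the tool goes at most 0.05 m and 0.15 rad, less where a joint would pass 70% of its speed; a pose out of reach is approached as far as the arm can. aperture is the opening from 0.0 (shut) to 1.0 (fully open), set as the call begins (left out keeps the last). The fingers move at their own pace and stop on an object; clamp_n is the grip in N (left out, the last holds). Time passes only in rows, so rows that do not move let the fingers close. The tool returns the time, the measured TCP pose, the force, the opening and the grip force at its end. only (a regular expression) keeps the lines of the reply that match it, lines (a string "A,B") keeps lines A to B, and quiet returns only ok. No shift or turn number may pass 1 either way. Input that does not fit is refused with a message, and nothing moves.
- telemetry.get_state(): the state, without advancing time (a new reading comes with each control period).
- viewer.camera(name): name is "scene" or "top" or "wrist"; returns a dict with "pixels" (420x560x3 uint8, red, green, blue), "mtx" (3x3 intrinsics, pixels), "R" (3x3) and "t" (3): a world point X has camera coordinates R X + t. Camera axes: x right, y down, z forward; pixel columns grow to the right and rows downward; lengths in m; the calibration is good to about 2 mm. A picture is of the moment at which its call begins. There is no depth.
- workorder.close_job(): hands the job in; it is judged then, once.
The state is a dict: "t": time; "joint_positions": joint angles; "qd": joint speeds; "joint_efforts": joint torques, N m; "tool_pos": TCP position; "tool_rot": TCP orientation; "ft_force": force on the tool from outside, world axes, zero at the start; "moment": the same for the moment, N m; "grip_width": opening from 0.0 (shut) to 1.0 (fully open); "gripper_force": force on a finger pad.
Only numpy, scipy, OpenCV 4.12 (cv2) and the standard library are available. Lean on these libraries where they do the work, as an engineer would, in place of code of your own. Each camera call takes 0.05 s, during which the arm holds its last target. There are 200 camera calls.

## Working session

There is one attempt and no reset: what is moved stays moved. The work goes in short steps, Python scripts to look and compute and a tool call to move; the robot and the scene stay as the last step left them, time stands still between calls to the robot, and variables do not carry over. Pictures are saved under pics/ and viewed, at most 10 in all, crops included, and the job is handed in when it is done.

```bash
ls; mkdir -p pics
```

Run:
```python
from rig import arm, viewer, telemetry, workorder
import cv2,numpy as np,pickle
d={}
for n in("scene","top"):
    c=viewer.camera(n);d[n]=c
    cv2.imwrite(f"pics/{n}0.png",c["pixels"][:,:,::-1])
    print(n,c["mtx"].tolist(),(-c["R"].T@c["t"]).round(3),c["R"].round(3).tolist())
pickle.dump(d,open("cams.pkl","wb"))
s=telemetry.get_state();print(s["t"],s["tool_pos"],s["tool_rot"],s["ft_force"],s["grip_width"])
```

```text
pics
rig.py
scene [[454.16474828621114, 0.0, 275.7473948391943], [0.0, 454.16474828621114, 209.38378156088447], [0.0, 0.0, 1.0]] [0.685 0.802 1.017] [[-0.997, 0.08, -0.002], [0.064, 0.779, -0.624], [-0.048, -0.622, -0.782]]
top [[417.7344752152937, 0.0, 280.4063930987962], [0.0, 417.7344752152937, 208.21382380703102], [0.0, 0.0, 1.0]] [0.385 0.084 1.375] [[-0.06, -0.998, 0.005], [-0.978, 0.058, -0.199], [0.198, -0.016, -0.98]]
0.1 [0.15499069 0.60487624 0.23054729] [-3.92719467e-01 -3.11684976e+00  2.60975027e-03] [ 0.81887784  0.16802502 -0.01502952] 1.0013630809571048
```

View pics/scene0.png

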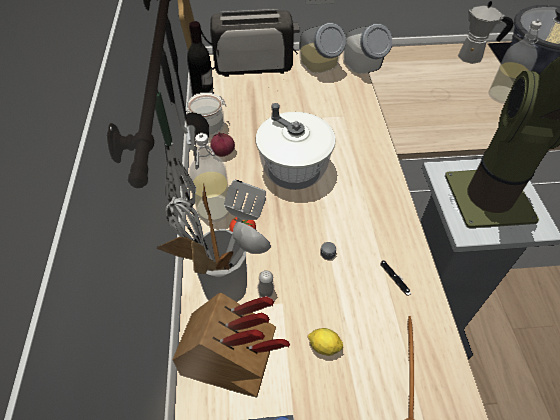

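View pics/top0.png

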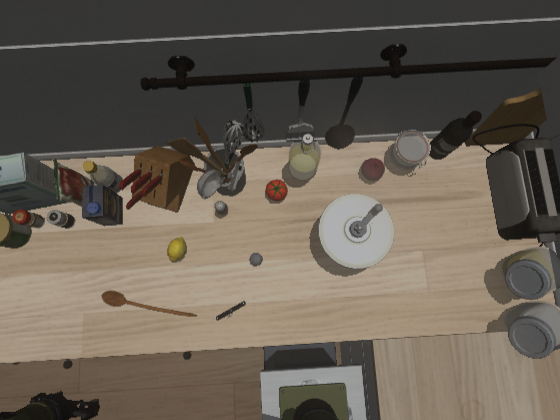

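The scene and top views show the spinner: hub at about (296,128) in scene and (357,230) in top, grip at (276,110) / (376,211), and cap at (328,250) / (256,259). I'll enlarge crops of these to read them more closely.

Run:
```python
import cv2,pickle,numpy as np
d=pickle.load(open("cams.pkl","rb"))
def crop(n,u,v,w,h,k): return cv2.resize(d[n]["pixels"][v:v+h,u:u+w,::-1],None,fx=k,fy=k,interpolation=cv2.INTER_CUBIC)
a=crop("scene",250,95,80,60,5);b=crop("top",320,190,80,60,5)
c=crop("scene",300,230,80,50,5);e=crop("top",225,235,80,50,5)
cv2.imwrite("pics/crop0.png",np.vstack([np.hstack([a,b]),np.hstack([c,e])]))
```

```text
(no output)
```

View pics/crop0.png

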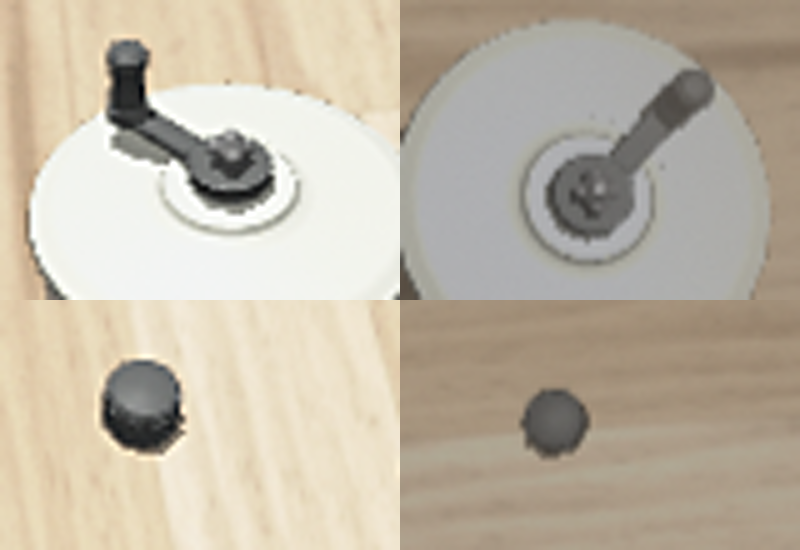

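The enlarged crops give these full-picture pixels:
- **Hub face:** scene (295.6,127.2), top (357.8,228.8)
- **Grip top:** scene (275,104.4), top (378.2,207)
- **Cap top:** scene (328.2,246.4), top (255.6,258.8)

Create h.py:
```python
import numpy as np,pickle
from scipy.spatial.transform import Rotation as R
def ray(c,u,v,z):
    o=-c["R"].T@c["t"]; d=c["R"].T@np.linalg.solve(c["mtx"],[u,v,1]); return o+d*(z-o[2])/d[2]
def tool(target,s):  # world shift -> tool axes
    return R.from_rotvec(s["tool_rot"]).inv().apply(np.array(target)-s["tool_pos"])
```

Run:
```python
from h import *
from rig import arm, viewer, telemetry, workorder
d=pickle.load(open("cams.pkl","rb"))
for n,z,p,q in[("hub",.172,(295.6,127.2),(357.8,228.8)),("grip",.208,(275,104.4),(378.2,207)),("cap",.032,(328.2,246.4),(255.6,258.8)),("salt",.09,(266,273),(221,204)),("tomato",.05,(243,226),(276,188)),("onion",.08,(223,142),(373,167)),("lemon",.03,(325,341),(177,248))]:
    print(n,ray(d["scene"],*p,z).round(4),ray(d["top"],*q,z).round(4))
s=telemetry.get_state();print(R.from_rotvec(s["tool_rot"]).as_matrix().round(3).tolist())
```

```text
hub [ 0.5537 -0.1572  0.172 ] [ 0.5539 -0.1572  0.172 ]
grip [ 0.6064 -0.2157  0.208 ] [ 0.608  -0.2142  0.208 ]
cap [0.4972 0.1525 0.032 ] [0.4964 0.1509 0.032 ]
salt [0.6652 0.2531 0.09  ] [0.6694 0.2483 0.09  ]
tomato [0.7155 0.0817 0.05  ] [0.7211 0.0724 0.05  ]
onion [ 0.7632 -0.2136  0.08  ] [ 0.7649 -0.2442  0.08  ]
lemon [0.543  0.4047 0.03  ] [0.5462 0.4018 0.03  ]
[[-0.969, 0.248, -0.0], [0.248, 0.969, -0.002], [-0.0, -0.002, -1.0]]
```

Careful with the scale: shifts go in shares of 0.6 m and turns go in shares of 2 pi rad. That gives: -0.31 m / 0.6 = -0.5167, -0.07 m / 0.6 = -0.1167.

>>> advance:
  moves:
    - [-0.05,-0.0333,-0.05,0,0,0]
    - [-0.1167,-0.0667,-0.1,0,0,0]
    - [-0.1833,-0.1167,-0.1167,0,0,0]
    - [-0.25,-0.15,-0.1167,0,0,0]
    - [-0.3167,-0.2,-0.1167,0,0,0]
    - [-0.3833,-0.2417,-0.1167,0,0,0]
    - [-0.45,-0.2833,-0.1167,0,0,0]
    - [-0.5167,-0.3167,-0.1167,0,0,0]
  aperture: 0.75
  clamp_n: 30

```text
t: 0.9
tool_pos: [0.4091, 0.3421, 0.3011]
tool_rot: [-0.394, -3.116, 0.002]
ft_force: [1.0, 0.9, -0.5]
grip_width: 0.752
gripper_force: 0.0
```

Run:
```python
from h import *
from rig import arm, viewer, telemetry, workorder
s=telemetry.get_state();print(s["joint_positions"],s["tool_pos"],tool((.607,-.215,.28),s))
```

```text
[-0.64293224  0.48512855 -0.22001089  1.74703952  0.12818302  0.92457334
  0.40376807] [0.40908762 0.34209203 0.30111145] [-0.33018667 -0.49038453  0.02159419]
```

In the tool's units: -0.32 m / 0.6 = -0.5333, -0.28 m / 0.6 = -0.4667.

>>> advance:
  moves:
    - [-0.0333,-0.0667,0,0,0,0]
    - [-0.075,-0.1333,0,0,0,0]
    - [-0.1167,-0.2,0,0,0,0]
    - [-0.1667,-0.2667,0,0,0,0]
    - [-0.2167,-0.3333,0,0,0,0]
    - [-0.2667,-0.4,0,0,0,0]
    - [-0.3083,-0.4667,0,0,0,0]
    - [-0.35,-0.5333,0,0,0,0]

```text
t: 1.7
tool_pos: [0.5324, -0.0197, 0.301]
tool_rot: [-0.393, -3.116, -0.0]
ft_force: [0.9, -0.2, -0.3]
grip_width: 0.75
gripper_force: 0.0
```

>>> advance:
  moves:
    - [-0.0333,-0.05,0,0,0,0]
    - [-0.0667,-0.1,0,0,0,0]
    - [-0.1,-0.15,0.0167,0,0,0]
    - [-0.1333,-0.2,0.0167,0,0,0]
    - [-0.1583,-0.2333,0.0167,0,0,0]
    - [-0.1667,-0.25,0.0167,0,0,0]
    - [-0.1667,-0.25,0.0167,0,0,0]

```text
t: 2.4
tool_pos: [0.5914, -0.1892, 0.2906]
tool_rot: [-0.397, -3.115, 0.001]
ft_force: [-0.1, 0.3, -0.6]
grip_width: 0.749
gripper_force: 0.0
```

Run:
```python
from h import *
from rig import arm, viewer, telemetry, workorder
s=telemetry.get_state();print(s["joint_positions"],tool((.607,-.215,.28),s))
```

```text
[ 0.33628683  0.62195586 -0.18216999  1.50201719  0.1240123   1.02997717
  1.44085323] [-0.02157729 -0.02101311  0.01062593]
```

In the tool's units: 0.112 m / 0.6 = 0.1867, 0.105 m / 0.6 = 0.175.

>>> advance:
  moves:
    - [-0.0367,-0.035,0.0167,0,0,0]
    - [-0.0367,-0.035,0.0667,0,0,0]
    - [-0.0367,-0.035,0.1167,0,0,0]
    - [-0.0367,-0.035,0.15,0,0,0]
    - [-0.0367,-0.035,0.175,0,0,0]
    - [-0.0367,-0.035,0.1867,0,0,0]
    - [-0.0367,-0.035,0.1867,0,0,0]

```text
t: 3.1
tool_pos: [0.6074, -0.2116, 0.1786]
tool_rot: [-0.389, -3.115, -0.002]
ft_force: [-0.5, -0.6, 0.6]
grip_width: 0.749
gripper_force: 0.0
```

>>> advance:
  moves:
    - [0,0,0,0,0,0]
    - [0,0,0,0,0,0]
    - [0,0,0,0,0,0]
    - [0,0,0,0,0,0]
    - [0,0,0,0,0,0]
    - [0,0,0,0,0,0]
  aperture: 0
  clamp_n: 25

```text
t: 3.7
tool_pos: [0.6086, -0.2137, 0.1803]
tool_rot: [0.393, 3.115, -0.0]
ft_force: [-1.2, 0.7, 5.7]
grip_width: 0.26
gripper_force: 25.2
```

```bash
python3 - <<'E'
from h import *
from rig import arm, viewer, telemetry, workorder
import cv2
a=viewer.camera("scene")["pixels"];w=viewer.camera("wrist")["pixels"]
a=cv2.resize(a[60:180,220:380],(560,420))
cv2.imwrite("pics/g1.png",cv2.resize(np.hstack([a,w])[:,:,::-1],(800,300)))
E
```

```text
(no output)
```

View pics/g1.png

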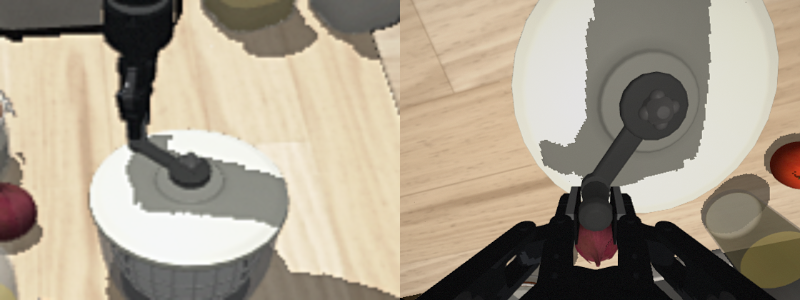

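The fingers hold the grip: in the wrist view the grip head at (597,213) sits between the pads, and the hub is at (653,105). Next I'll work out the circle's waypoints in tool axes.

Run:
```python
from h import *
from rig import arm, viewer, telemetry, workorder
s=telemetry.get_state()
T=R.from_rotvec(s["tool_rot"])
c=T.inv().apply(np.array([.554,-.157,s["tool_pos"][2]])-s["tool_pos"])[:2]
c*=.078/np.linalg.norm(c); print(c)
P=[]
for k in range(25):
    a=.28*k; M=np.array([[np.cos(a),-np.sin(a)],[np.sin(a),np.cos(a)]]); P.append(c-M@c)
P=np.array(P)
for i in range(3): print("; ".join("%.3f %.3f"%tuple(P[8*i+j]-P[8*i]) for j in range(1,9)))
```

```text
[0.06636672 0.0409812 ]
0.014 -0.017; 0.032 -0.029; 0.053 -0.036; 0.074 -0.037; 0.095 -0.031; 0.114 -0.021; 0.129 -0.005; 0.140 0.014
0.005 0.021; 0.003 0.043; -0.005 0.063; -0.017 0.081; -0.035 0.094; -0.055 0.102; -0.076 0.105; -0.098 0.101
-0.019 -0.010; -0.036 -0.024; -0.047 -0.043; -0.053 -0.064; -0.053 -0.086; -0.046 -0.107; -0.035 -0.125; -0.018 -0.139
```

In the tool's units: 0.14 m / 0.6 = 0.2333, 0.053 m / 0.6 = 0.0883.

>>> advance:
  moves:
    - [0.0233,-0.0283,0,0,0,0]
    - [0.0533,-0.0483,0,0,0,0]
    - [0.0883,-0.06,0,0,0,0]
    - [0.1233,-0.0617,0,0,0,0]
    - [0.1583,-0.0517,0,0,0,0]
    - [0.19,-0.035,0,0,0,0]
    - [0.215,-0.0083,0,0,0,0]
    - [0.2333,0.0233,0,0,0,0]

```text
t: 4.6
tool_pos: [0.4771, -0.1659, 0.1803]
tool_rot: [0.395, 3.112, -0.001]
ft_force: [6.2, -1.2, 1.7]
grip_width: 0.261
gripper_force: 25.5
```

Going well; the force is low.

In the tool's units: 0.105 m / 0.6 = 0.175, 0.102 m / 0.6 = 0.17.

>>> advance:
  moves:
    - [0.0083,0.035,0,0,0,0]
    - [0.005,0.0717,0,0,0,0]
    - [-0.0083,0.105,0,0,0,0]
    - [-0.0283,0.135,0,0,0,0]
    - [-0.0583,0.1567,0,0,0,0]
    - [-0.0917,0.17,0,0,0,0]
    - [-0.1267,0.175,0,0,0,0]
    - [-0.1633,0.1683,0,0,0,0]

```text
t: 5.4
tool_pos: [0.5966, -0.0913, 0.1802]
tool_rot: [0.391, 3.117, -0.001]
ft_force: [-3.1, -2.3, 7.3]
grip_width: 0.257
gripper_force: 26.1
```

>>> advance:
  moves:
    - [-0.0317,-0.0167,0,0,0,0]
    - [-0.06,-0.04,0,0,0,0]
    - [-0.0783,-0.0717,0,0,0,0]
    - [-0.0883,-0.1067,0,0,0,0]
    - [-0.0883,-0.1433,0,0,0,0]
    - [-0.0767,-0.1783,0,0,0,0]
    - [-0.0583,-0.2083,0,0,0,0]
    - [-0.03,-0.2317,0,0,0,0]

```text
t: 6.2
tool_pos: [0.5803, -0.2311, 0.1803]
tool_rot: [0.393, 3.113, 0.002]
ft_force: [0.5, 3.1, 6.0]
grip_width: 0.253
gripper_force: 25.9
```

>>> advance:
  moves:
    - [0,0,0,0,0,0]
    - [0,0,0,0,0,0]
    - [0,0,0,0,0,0]

```text
t: 6.5
tool_pos: [0.579, -0.2314, 0.1803]
tool_rot: [0.394, 3.115, -0.001]
ft_force: [-2.2, -0.8, 6.5]
grip_width: 0.262
gripper_force: 26.0
```

Run:
```python
from rig import arm, viewer, telemetry, workorder
import numpy as np
p=telemetry.get_state()["tool_pos"][:2]-[.554,-.157];print(np.degrees(np.arctan2(p[1],p[0])),np.hypot(*p))
```

```text
-71.40466821259416 0.0785103613064026
```

Full turn done, about 6.7 rad. I'll release the grip, lift, and go over to the cap.

In the tool's units: -0.12 m / 0.6 = -0.2, -0.02 m / 0.6 = -0.0333.

>>> advance:
  moves:
    - [0,0,0,0,0,0]
    - [0,0,0,0,0,0]
    - [0,0,0,0,0,0]
    - [0,0,-0.0333,0,0,0]
    - [0,0,-0.1,0,0,0]
    - [0,0,-0.1667,0,0,0]
    - [0.0167,0.0333,-0.2,0,0,0]
    - [0.05,0.1,-0.2,0,0,0]
  aperture: 0.8
  clamp_n: 60

```text
t: 7.3
tool_pos: [0.5667, -0.1693, 0.3024]
tool_rot: [0.403, 3.107, -0.005]
ft_force: [1.1, 1.1, -0.3]
grip_width: 0.8
gripper_force: 0.0
```

>>> advance:
  moves:
    - [0.0333,0.0667,0,0,0,0]
    - [0.0667,0.1333,0,0,0,0]
    - [0.1,0.2,0,0,0,0]
    - [0.1333,0.2667,0,0,0,0]
    - [0.1667,0.3333,0,0,0,0]
    - [0.2,0.4,0.0667,0,0,0]
    - [0.225,0.45,0.1333,0,0,0]
    - [0.24,0.485,0.1667,0,0,0]

```text
t: 8.1
tool_pos: [0.4961, 0.1539, 0.1978]
tool_rot: [-0.391, -3.116, 0.0]
ft_force: [1.0, 1.0, 0.3]
grip_width: 0.801
gripper_force: 0.0
```

>>> advance:
  moves:
    - [0,0,0.05,0,0,0]
    - [0,0,0.1,0,0,0]
    - [0,0,0.1333,0,0,0]
    - [0,0,0.1333,0,0,0]

```text
t: 8.5
tool_pos: [0.4954, 0.1519, 0.1169]
tool_rot: [-0.391, -3.112, 0.004]
ft_force: [-0.4, -0.2, -0.1]
grip_width: 0.798
gripper_force: 0.0
```

Run:
```python
from h import *
from rig import arm, viewer, telemetry, workorder
import cv2
c=viewer.camera("wrist");s=telemetry.get_state()
print(s["joint_positions"],s["tool_pos"],tool((.4968,.1517,.003),s))
x=c["R"]@np.array([.4968,.1517,.032])+c["t"];x=c["mtx"]@x;print(x[:2]/x[2])
sc=viewer.camera("scene")["pixels"][190:310,250:410]
cv2.imwrite("pics/w2.png",cv2.resize(np.hstack([cv2.resize(sc,(560,420)),c["pixels"]])[:,:,::-1],(800,300)))
```

```text
[-0.30810162  0.73163397 -0.12793655  1.98196884  0.20003874  0.44265678
  0.73535379] [0.4965216  0.15219729 0.11836716] [-0.00066111 -0.00022543  0.11536646]
[272.87262791 222.56447823]
```

View pics/w2.png

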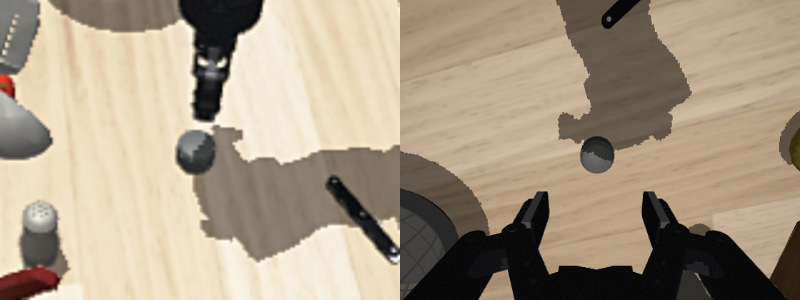

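Run:
```python
from h import *
from rig import arm, viewer, telemetry, workorder
import cv2
c=viewer.camera("wrist");pickle.dump(c,open("w.pkl","wb"))
print((-c["R"].T@c["t"]).round(3),c["R"].round(2).tolist())
im=c["pixels"].copy()
def pr(p):
    x=c["mtx"]@(c["R"]@np.array(p)+c["t"]);return x[:2]/x[2]
for z,col in((.032,(255,0,0)),(0,(0,255,0))):
    pts=np.array([pr((.4968+.02*np.cos(a),.1517+.02*np.sin(a),z)) for a in np.linspace(0,6.28,40)])
    for p in pts: cv2.circle(im,tuple(int(round(v)) for v in p),0,col,-1)
cv2.imwrite("pics/w3.png",cv2.resize(im[150:270,200:350,::-1],None,fx=5,fy=5,interpolation=cv2.INTER_NEAREST))
```

```text
[0.416 0.174 0.262] [[0.25, 0.97, -0.0], [0.92, -0.23, 0.33], [0.32, -0.08, -0.94]]
```

View pics/w3.png

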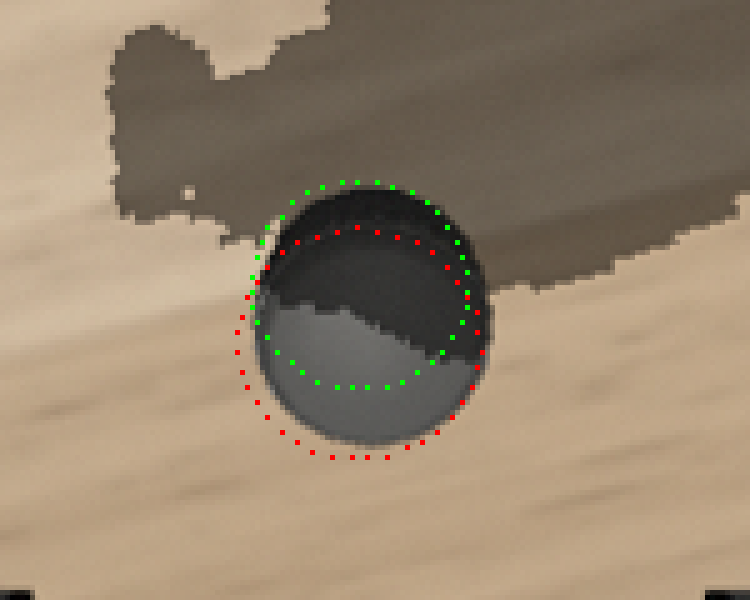

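The overlay shows the cap within about 3 mm of the prediction (true top-face centre near pixel (275,221) versus (272.9,222.6)). I'll descend and grasp.

In the tool's units: 0.114 m / 0.6 = 0.19, 0.113 m / 0.6 = 0.1883.

>>> advance:
  moves:
    - [0,0,0.05,0,0,0]
    - [0,0.0017,0.1,0,0,0]
    - [0,0.0017,0.1417,0,0,0]
    - [0,0.0017,0.175,0,0,0]
    - [0,0.0017,0.1883,0,0,0]
    - [0,0.0017,0.19,0,0,0]
    - [0,0.0017,0.19,0,0,0]

```text
t: 9.35
tool_pos: [0.4985, 0.1536, 0.0063]
tool_rot: [0.393, 3.115, 0.002]
ft_force: [0.1, 0.5, -0.1]
grip_width: 0.798
gripper_force: 0.0
```

>>> advance:
  moves:
    - [0,0,0,0,0,0]
    - [0,0,0,0,0,0]
    - [0,0,0,0,0,0]
    - [0,0,0,0,0,0]
    - [0,0,0,0,0,0]
  aperture: 0
  clamp_n: 70

```text
t: 9.85
tool_pos: [0.4983, 0.1535, 0.0067]
tool_rot: [0.393, 3.115, 0.001]
ft_force: [-1.5, -0.8, 7.6]
grip_width: 0.443
gripper_force: 69.4
```

>>> advance:
  moves:
    - [0,0,-0.0333,0,0,0]
    - [0,0,-0.1,0,0,0]
    - [0,0,-0.1667,0,0,0]
    - [0,0,-0.2333,0,0,0]
    - [0,0,-0.3,0,0,0]
    - [0,0,-0.3667,0,0,0]
    - [0,0,-0.4,0,0,0]
    - [0,0,-0.4167,0,0,0]

```text
t: 10.65
tool_pos: [0.4984, 0.1535, 0.2579]
tool_rot: [0.393, 3.113, 0.003]
ft_force: [-0.1, -0.1, -0.5]
grip_width: 0.445
gripper_force: 70.6
```

Run:
```python
from h import *
from rig import arm, viewer, telemetry, workorder
import cv2
c=viewer.camera("wrist");s=telemetry.get_state();sc=viewer.camera("scene")["pixels"][130:280,240:440]
print(tool((.554,-.157,s["tool_pos"][2]),s))
cv2.imwrite("pics/w4.png",cv2.resize(np.hstack([cv2.resize(sc,(560,420)),c["pixels"]])[:,:,::-1],(800,300)))
```

```text
[-1.30845593e-01 -2.87080367e-01 -2.34291024e-04]
```

View pics/w4.png

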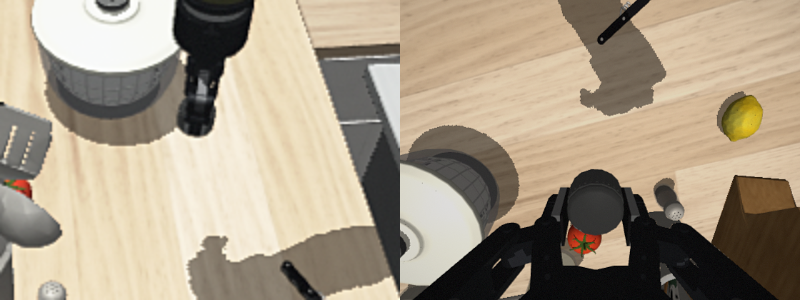

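The cap is held upright between the pads, its top centre near (275,275) in wrist pixels. I'll move over to the hub.

In the tool's units: -0.275 m / 0.6 = -0.4583, -0.255 m / 0.6 = -0.425.

>>> advance:
  moves:
    - [-0.0167,-0.0417,0,0,0,0]
    - [-0.05,-0.1083,0,0,0,0]
    - [-0.08,-0.175,0,0,0,0]
    - [-0.11,-0.2417,0,0,0,0]
    - [-0.14,-0.3083,0,0,0,0]
    - [-0.1667,-0.3667,0,0,0,0]
    - [-0.1933,-0.425,0,0,0,0]
    - [-0.21,-0.4583,0,0,0,0]

```text
t: 11.55
tool_pos: [0.55, -0.1486, 0.253]
tool_rot: [-0.399, -3.112, 0.003]
ft_force: [0.0, -0.7, -0.1]
grip_width: 0.444
gripper_force: 70.6
```

>>> advance:
  moves:
    - [-0.0083,-0.02,0,0,0,0]
    - [-0.0117,-0.02,0.0333,0,0,0]
    - [-0.0117,-0.02,0.0583,0,0,0]
    - [-0.0117,-0.02,0.0583,0,0,0]
    - [-0.0117,-0.02,0.0583,0,0,0]

```text
t: 12.05
tool_pos: [0.5548, -0.1566, 0.2197]
tool_rot: [-0.39, -3.115, -0.001]
ft_force: [0.9, -0.2, -0.5]
grip_width: 0.443
gripper_force: 70.6
```

Run:
```python
from h import *
from rig import arm, viewer, telemetry, workorder
import cv2
c=viewer.camera("wrist");s=telemetry.get_state();q=viewer.camera("scene");t=viewer.camera("top")
print(tool((.554,-.157,s["tool_pos"][2]),s),s["tool_pos"])
pickle.dump((c,q,t,s),open("w5.pkl","wb"))
f=lambda i,u,v,w,h,W,H:cv2.resize(i["pixels"][v:v+h,u:u+w,::-1],(W,H),interpolation=cv2.INTER_CUBIC)
cv2.imwrite("pics/w5.png",np.hstack([f(q,260,85,80,60,400,300),f(c,195,210,160,120,400,300)]))
```

```text
[ 1.26917718e-03 -4.51527238e-04  1.63765888e-07] [ 0.55534138 -0.15687595  0.22033533]
```

View pics/w5.png

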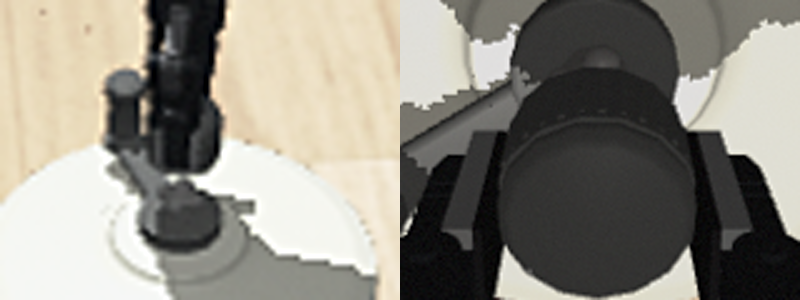

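In the wrist view the cap's top centre is near (273.5,292.5), the stud tip near (275.5,230) and the hub centre near (272.7,236). I'll project these to heights.

Run:
```python
from h import *
c,q,t,s=pickle.load(open("w5.pkl","rb"))
for n,u,v,z in(("cap",273.5,292.5,.2456),("stud",275.5,230,.192),("hub",272.7,236,.172)):
    p=ray(c,u,v,z);print(n,p.round(4),tool(p,s).round(4))
def pr(p):
    x=c["mtx"]@(c["R"]@np.array(p)+c["t"]);return x[:2]/x[2]
a=np.linspace(0,6.28,200)
for h in((.554,-.157),):
    P=np.array([pr((h[0]+.024*np.cos(b),h[1]+.024*np.sin(b),.172)) for b in a])
    print("disc pred crop px x",(P[:,0].min()-195+.5)*2.5+400,(P[:,0].max()-195+.5)*2.5+400,"top",(P[:,1].min()-210+.5)*2.5)
P=np.array([pr((s["tool_pos"][0]+.02*np.cos(b),s["tool_pos"][1]+.02*np.sin(b),.2456)) for b in a])
print("cap pred",(P.min(0)-[195,210]+.5)*2.5+[400,0],(P.max(0)-[195,210]+.5)*2.5+[400,0])
```

```text
cap [ 0.5491 -0.1542  0.2456] [ 0.0067  0.0011 -0.0253]
stud [ 0.5407 -0.1508  0.192 ] [0.0156 0.0023 0.0283]
hub [ 0.5525 -0.1556  0.172 ] [0.003  0.0005 0.0483]
disc pred crop px x 505.49377206514623 678.1984372886247 top -10.267382248244985
cap pred [483.58237089 142.78403186] [699.47548632 325.55559051]
```

>>> advance:
  moves:
    - [-0.0033,-0.0008,0,0,0,0]
    - [-0.0033,-0.0008,0.0167,0,0,0]
    - [-0.0033,-0.0008,0.03,0,0,0]
    - [-0.0033,-0.0008,0.04,0,0,0]
    - [-0.0033,-0.0008,0.0467,0,0,0]
    - [-0.0033,-0.0008,0.0467,0,0,0]
    - [-0.0033,-0.0008,0.0467,0,0,0]

```text
t: 12.9
tool_pos: [0.5571, -0.1587, 0.1922]
tool_rot: [-0.393, -3.117, -0.0]
ft_force: [0.1, -0.5, 0.3]
grip_width: 0.442
gripper_force: 70.6
```

Run:
```python
from h import *
from rig import arm, viewer, telemetry, workorder
s=telemetry.get_state();print(s["tool_pos"],s["ft_force"],s["moment"])
```

```text
[ 0.55706724 -0.15866322  0.19222752] [ 0.06772607 -0.45296787  0.34464857] [-0.0480747  -0.01255847  0.01277382]
```

The rim is past the stud's tip with no side force. Pressing on.

>>> advance:
  moves:
    - [0,0,0.005,0,0,0]
    - [0,0,0.0083,0,0,0]
    - [0,0,0.01,0,0,0]

```text
t: 13.2
tool_pos: [0.5568, -0.1582, 0.1873]
tool_rot: [0.393, 3.117, 0.001]
ft_force: [-3.8, 1.5, 6.3]
grip_width: 0.446
gripper_force: 71.4
```

>>> advance:
  moves:
    - [0,0,0.0033,0,0,0]
    - [0,0,0.0067,0,0,0]
    - [0,0,0.01,0,0,0]
    - [0,0,0.01,0,0,0]

```text
t: 13.6
tool_pos: [0.557, -0.1588, 0.1797]
tool_rot: [-0.393, -3.117, 0.0]
ft_force: [-0.5, 0.6, -3.5]
grip_width: 0.443
gripper_force: 70.9
```

It clicked and is being drawn down. Pressing home.

In the tool's units: 0.003 m / 0.6 = 0.005, 0.002 m / 0.6 = 0.0033.

>>> advance:
  moves:
    - [0,0,0.0033,0,0,0]
    - [0,0,0.005,0,0,0]
    - [0,0,0.005,0,0,0]
    - [0,0,0.005,0,0,0]

```text
t: 14.0
tool_pos: [0.5571, -0.1588, 0.1787]
tool_rot: [0.393, 3.116, -0.001]
ft_force: [-4.1, 1.9, 9.5]
grip_width: 0.446
gripper_force: 72.3
```

In the tool's units: 0.002 m / 0.6 = 0.0033, 0.001 m / 0.6 = 0.0017.

>>> advance:
  moves:
    - [0,0,0.0017,0,0,0]
    - [0,0,0.0033,0,0,0]
    - [0,0,0.0033,0,0,0]
    - [0,0,0.0033,0,0,0]
    - [0,0,0.0033,0,0,0]

```text
t: 14.5
tool_pos: [0.5572, -0.1589, 0.1785]
tool_rot: [0.394, 3.115, -0.001]
ft_force: [-8.5, 2.1, 22.6]
grip_width: 0.442
gripper_force: 73.8
```

Run:
```python
from h import *
from rig import arm, viewer, telemetry, workorder
import cv2
q=viewer.camera("scene")["pixels"][85:160,250:350,::-1];print(telemetry.get_state()["ft_force"],telemetry.get_state()["tool_pos"])
cv2.imwrite("pics/f.png",cv2.resize(q,(800,600),interpolation=cv2.INTER_CUBIC))
```

```text
[-8.70853647  2.53080067 23.43444758] [ 0.55721553 -0.15884443  0.17854668]
```

View pics/f.png

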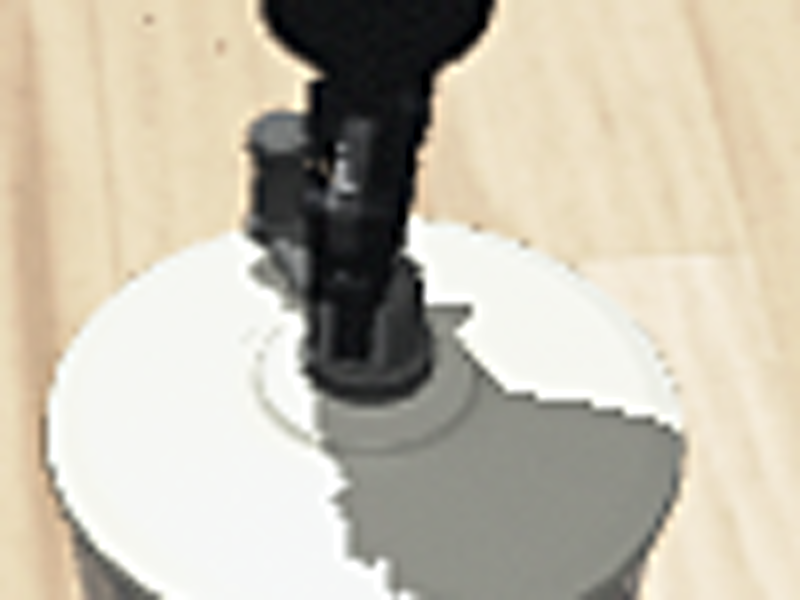

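The cap sits flat on the hub, with its rim at about (370,375) in the crop, and it is still gripped and pressed at about 23 N. Handing in.

```bash
python3 -c "
from rig import arm, viewer, telemetry, workorder
print(workorder.close_job())"
```

```text
the job is handed in; nothing more can be done
None
```

I turned the crank clockwise about 6.7 rad, then pressed the cap past its click until it sat flat on the hub; I handed the job in at 14.5 s with the cap still gripped and pressed at about 23 N (no verdict came back).

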